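Empty a tall canister under a low shelf

TASK

Take the tall square canister out of its sloping rack, lay it down on the open bench in front of the low glass shelf and let go of it, with both wooden plugs still inside. Then pick it up again, nearer its foot so that its mouth can reach in under the shelf, and tip both plugs out into the steel tray there without gripping the plugs or knocking hard against the shelf. Finally lay the empty canister on its side on the open bench in front of the shelf and let go; leave the jar, beaker and cup where they stand.

Things in the scene. Friction and masses are not known exactly. Their poses are not given: they have to be found in the camera images.
- canister: Tall open square canister of smooth off-white plastic, 58 x 58 mm outside, 200 mm long, walls and floor 4 mm, 150 g. Origin: centre of the foot's outside; z runs from foot to mouth. It starts leaning in the rack, mouth 30 degrees above level, x axis pointing down, y level; its lowest 85 mm lie between the rack's cheeks, the upper 115 mm are free to grip across the 58 mm.
- canister_mouth (a point): Centre of the canister's open mouth, on its axis 200 mm from the foot.
- rack: Fixed plywood rack, a sloping trough 82 mm wide that holds the foot half of the canister; open above, so the canister lifts straight up out of it. Origin on the bench, 36 mm below the centre of the canister's foot; x points level the way the mouth leans, z up. Its cheeks reach 100 mm above the bench.
- shelf: Fixed glass shelf, aluminium front strip. Underside 185 mm above the bench, board 12 mm thick, 260 deep, 360 wide. Origin on the bench below the middle of the front edge; x points level in under the shelf, y along the edge, z up. Posts 130 and 250 mm in, 168 mm either side. Fixed items up to 95 mm tall on it, over 180 mm back. Open bench in front.
- tray: Fixed shallow open steel tray on the bench under the shelf, 220 mm (its x, along the depth of the shelf) by 240 mm (its y), 30 mm tall, walls and floor 4 mm. Origin: centre of its underside, about 130 mm in from the shelf's front edge, so its near wall is about 20 mm in. Axes parallel to the shelf's.
- plug_a_center (a point): Centre of plug a.
- plug_b_center (a point): Centre of plug b.
- plug_a: One of two equal loose plain wooden cylinders, 38 mm in diameter, 60 mm long, 45 g. Both lie inside the canister in line with it, one behind the other, and slide out once the mouth points some 30 to 45 degrees below level. Origin: centre of the end nearer the foot at the start; z along its length.
- plug_b: The other plug, the same, nearer the mouth at the start.
- jar: Bystander: closed glass jar with steel lid, 80 mm wide, 115 mm tall, loose on the far part of the bench. Origin: centre of its underside.
- beaker: Bystander: open glass beaker, 76 mm wide, 100 mm tall, loose. Origin: centre of its underside.
- mould_cup: Bystander: open blue plastic cup, 84 mm wide, 85 mm tall, loose. Origin: centre of its underside.
There are look-alikes about, which are no part of the job. Of the things like the canister, leave any that is black; of the rest the smaller one is meant.

How it is judged:
On the way, in this order (a step that is already met when the one before it is completed fails the run):
1. the canister lies on the open bench in front of the shelf, let go, with both plugs inside (height (world z) of each of canister, canister_mouth below 0.045 m and contact force between the fingers and canister below 0.1 N and linear speed of canister below 0.03 m/s and x of each of canister_mouth, canister in the frame of shelf below 0 m and z of plug_a_center in the frame of canister between 0 and 0.19 m and x of plug_a_center in the frame of canister between -0.03 and 0.03 m and y of plug_a_center in the frame of canister between -0.03 and 0.03 m and z of plug_b_center in the frame of canister between 0 and 0.19 m and x of plug_b_center in the frame of canister between -0.03 and 0.03 m and y of plug_b_center in the frame of canister between -0.03 and 0.03 m), for 0.2 s.
2. both plugs are in the tray under the shelf (x of plug_a_center in the frame of tray between -0.108 and 0.108 m and y of plug_a_center in the frame of tray between -0.118 and 0.118 m and z of plug_a_center in the frame of tray between 0 and 0.08 m and x of plug_b_center in the frame of tray between -0.108 and 0.108 m and y of plug_b_center in the frame of tray between -0.118 and 0.118 m and z of plug_b_center in the frame of tray between 0 and 0.08 m), for 0.2 s.
At the end, for the whole second after the job is handed in: Both plugs lie inside the tray (centres within its walls, less than 80 mm above the bench); the canister lies on its side on the bench (foot and mouth centres below 45 mm), at rest, let go, foot and mouth both in front of the shelf's front edge (all of step 2 and height (world z) of each of canister, canister_mouth below 0.045 m and contact force between the fingers and canister below 0.1 N and linear speed of canister below 0.03 m/s and x of each of canister_mouth, canister in the frame of shelf below 0 m); the robot touches nothing.
It fails at once if a plug is handled by the gripper (contact force between the fingers and plug_a above 1 N or contact force between the fingers and plug_b above 1 N).
It fails at once if the shelf is knocked with more than 25 N (contact force between any of canister, the fingers, the arm and shelf above 25 N).
It fails at once if a bystander is moved more than 30 mm (distance of any of jar, beaker, mould_cup from where it was at the start of the episode above 0.03 m).
It also fails if it takes over 58 s, if anything falls off the work surface, if the arm or the gripper's body presses on something with over 40 N, if the wrist force passes 120 N, or if a joint passes its speed limit or range.

ROBOT

A 7-joint arm with a two-finger parallel gripper is mounted at the origin on the work surface. World frame = base frame: x ahead of the robot, y to its left, z up, the work surface at z = 0. Lengths are in m, angles in rad, forces in N, time in s.
With the tool pointing down it reaches from about 0.425 to 0.875 m from the base axis. Payload 4.7 kg.
Tool frame: the origin (TCP) lies on the centre line of the jaws, within the pads' length; the fingertips stand ahead of it and the grasp point (between the pads) lies 2 mm behind it (nose_length is the z of the fingertips in the tool frame, in m); z points along the fingers, y is the line along which they close (so a half turn about z gives the same grasp; the last joint's range is limited). The gripper opens to 87 mm and grips with 3 to 60 N. Pads are 19 mm wide; open, the fingers measure 117 mm over their backs; the gripper's body (75 mm by 190 mm) begins 51 mm behind the grasp point.
Start: joints at [-1.279, 0.321, -0.07, 1.45, 0.023, 1.371, -0.057], TCP at [0.178, 0.625, 0.24] pointing down, gripper open.
Joint ranges: [-2.86, 2.86], [-0.3, 2.09], [-1.38, 1.24], [0.06, 2.45], [-1.56, 4.7], [0.09, 2.05], [-2.69, 2.69]. Speed limits (rad/s): [2.57, 2.57, 3.14, 3.14, 3.14, 3.14, 3.14].

INTERFACE

Orientations are given as a rotation vector (axis times angle).
In Python, from bench import * gives the robot as it stands.
- The arm moves only by the tool send_rows, never from a script. Its arguments are lists of equal length, an entry for each row: "xyz": the shift along the tool's x, y, z in mm, a list of three; "dr": the turn, a rotation vector about the tool's x, y, z in rad, a list of three. A call has exactly 10 rows; each row is the pose to reach, as a shift and turn from the pose commanded when the call began, along the tool's axes at that moment; what a row does not reach only later rows make up. A row lasts 1/12 s, in which the tool goes at most 41.7 mm and 7.16 degrees, less where a joint would pass 70% of its speed; a pose out of reach is approached as far as the arm can. A call with a gripper value outside its range is refused whole. "jaw" is the finger opening in mm, from 0 to 87, set as the call begins (left out, the last holds). The fingers move at their own pace and stop on an object; "grip_force" is the grip in N (left out, the last holds). Time passes only in rows, so rows that repeat a pose let the fingers close, or fill a call up. It gives the time, the measured TCP pose, the force, the opening and the grip force at its end, in the units of the state.
- get_state(): the state, without advancing time (a new reading comes with each control period).
- get_image(name): name is "scene" or "top" or "wrist"; returns the picture (420x560x3 uint8, red, green, blue); there is no depth.
- calibration(name): a dict with "vfov" (degrees; the focal length in pixels is half the picture's height over the tangent of half this angle, whatever the lens; pixels are square), "cx", "cy" (the principal point, pixels), "k1" (the pictures are not rectified: a ray, as slopes to the right and down, at radius r is drawn at 1 + k1 r^2 times it, then the intrinsics apply), "rvec" (rotation vector, rad) and "tvec" (3), from world to camera coordinates, as OpenCV has them; the wrist camera has in their place "hand_eye" (4x4, takes a point from camera to tool coordinates, whose origin is the TCP and whose axes are the flange's). Camera axes: x right, y down, z forward; pixel columns grow to the right and rows downward; lengths in m; the calibration is good to about 2 mm. A picture is of the moment at which its call begins: read the wrist's pose just before it. calibration takes no time and is no camera call.
- close_job(): hands the job in; it is judged then, once.
The state is a dict: "time": time; "joint_positions": joint angles; "qd": joint speeds; "joint_torque": joint torques, N m; "position": TCP position; "tool_rot": TCP orientation; "ft_force": force on the tool from outside, world axes, zero at the start; "torque": the same for the moment, N m; "grip_width": opening from 0.0 (shut) to 1.0 (fully open); "grip_force": force on a finger pad.
Only numpy, scipy, OpenCV 4.12 (cv2) and the standard library are available. Lean on these libraries where they do the work, as an engineer would, in place of code of your own. Each camera call takes 0.05 s, during which the arm holds its last target. There are 200 camera calls.

## Working session

There is one attempt and no reset: what is moved stays moved. The work goes in short steps, Python scripts to look and compute and a tool call to move; the robot and the scene stay as the last step left them, time stands still between calls to the robot, and variables do not carry over. Pictures are saved under pics/ and viewed, at most 15 in all, crops included, and the job is handed in when it is done.

Besides the shell and the picture viewer there is one more tool, called after "Emit:" by a JSON object that holds its "op" and its "data". send_rows: Moves the arm, as the interface text tells. Its arguments: {"type":"object","properties":{"xyz":{"type":"array"},"dr":{"type":"array"},"jaw":{"type":"number"},"grip_force":{"type":"number"}},"required":["xyz","dr"]}

```bash
mkdir -p pics; ls; python3 - <<'E'
from bench import *
import cv2
for n in("scene","top"):
    im=get_image(n); cv2.imwrite(f"pics/{n}0.png",cv2.resize(im[:,:,::-1],(784,588),interpolation=cv2.INTER_CUBIC)); print(n,calibration(n))
    cv2.imwrite(f"raw_{n}.png",im[:,:,::-1])
print(calibration("wrist")); s=get_state(); print(s)
try: print(nose_length)
except Exception as e: print(e)
E
```

```text
pics
scene {'vfov': 44.68149678264747, 'cx': 281.7194907602053, 'cy': 208.09567963944664, 'k1': -0.11164262457544152, 'rvec': array([ 1.01645469,  2.57619471, -0.88811946]), 'tvec': array([ 0.46348307, -0.02664559,  1.54556009])}
top {'vfov': 44.295241587028, 'cx': 285.05669438765113, 'cy': 208.7254980288144, 'k1': -0.03807344178172353, 'rvec': array([ 2.14739376, -2.10076626,  0.20020961]), 'tvec': array([-0.21861693,  0.43501791,  1.58259204])}
{'vfov': 64.82447524980186, 'cx': 283.5870213727577, 'cy': 212.39040124615929, 'k1': -0.01925781724918932, 'hand_eye': array([[-6.12399113e-04, -9.55383508e-01, -2.95367530e-01,
         8.14405626e-02],
       [ 9.99999583e-01, -3.84759821e-04, -8.28817138e-04,
        -5.58370913e-04],
       [ 6.78192668e-04, -2.95367914e-01,  9.55383345e-01,
        -1.44780961e-01],
       [ 0.00000000e+00,  0.00000000e+00,  0.00000000e+00,
         1.00000000e+00]])}
{'time': 0.1, 'joint_positions': array([-1.27892717,  0.32174348, -0.07008175,  1.45156334,  0.02261826,
        1.3707627 , -0.05690987]), 'qd': array([ 0.00062825, -0.00225493, -0.00026783, -0.00158498,  0.00084145,
        0.00066138,  0.00033943]), 'joint_torque': array([-5.56175837e-04, -4.92569304e+01, -4.05974854e-01, -3.13399279e+01,
       -6.41249889e-02,  3.95427074e-02,  6.79704817e-05]), 'position': array([0.17816391, 0.62462954, 0.23856913]), 'tool_rot': array([-4.34870532e-01, -3.11122270e+00,  2.64771423e-03]), 'ft_force': array([-0.25824428,  0.50828125, -0.12797306]), 'torque': array([-0.0211983 , -0.00984194, -0.05175972]), 'grip_force': 0.0, 'grip_width': 0.9996407091935819}
0.017
```

View pics/scene0.png

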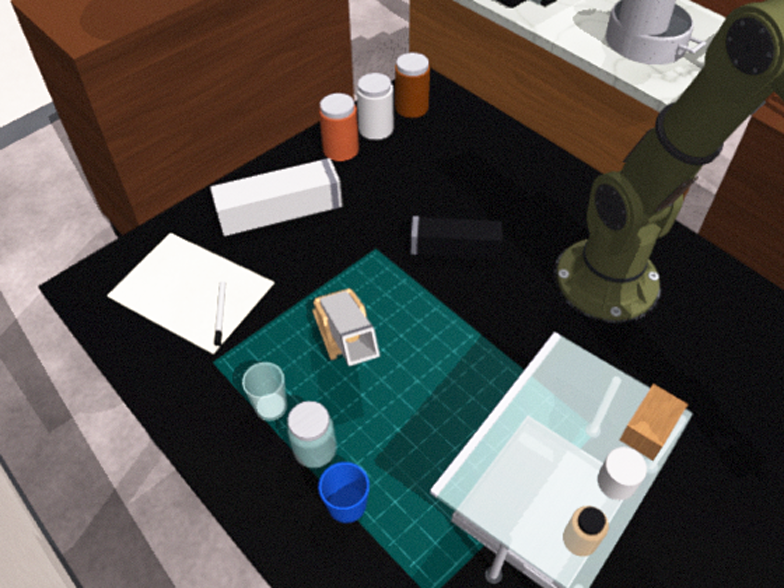

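View pics/top0.png

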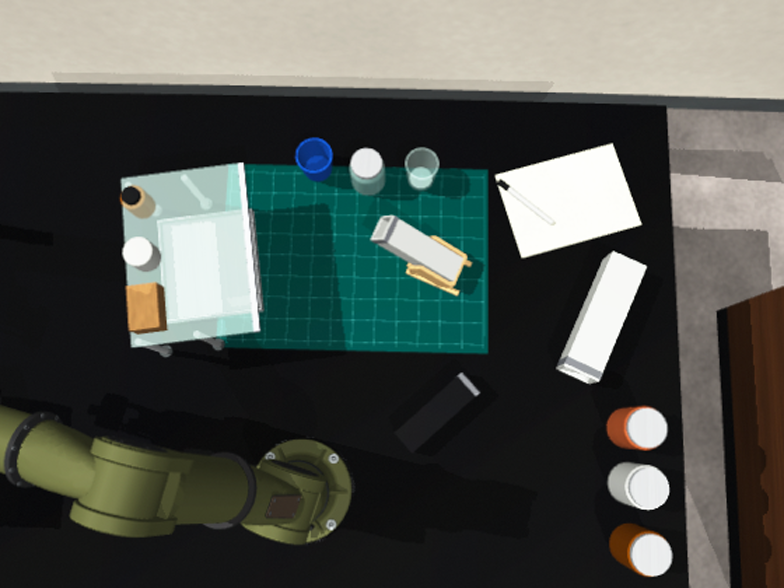

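The things like the canister are: grey-white in the rack (top 420,250), the large white box lying loose (top 600,315) and the black one (top 440,410). The one in the rack is meant: it isn't black, and it's smaller than the white box. I'll confirm that in an enlarged crop.

```bash
python3 - <<'E'
import cv2,numpy as np
t=cv2.imread("raw_top.png");s=cv2.imread("raw_scene.png")
def c(i,x,y,w,h,W,H): return cv2.resize(i[y:y+h,x:x+w],(W,H),interpolation=cv2.INTER_CUBIC)
a=c(t,255,140,95,75,475,375) #5x
b=c(s,215,195,65,75,325,375) #5x
d=c(t,80,100,120,75,480,300)[:225*1] if 0 else c(t,80,110,114,150,0 or 171,225) 
e=np.hstack([c(t,150,105,50,45,250,225),c(t,150,210,50,45,250,225),c(s,300,225,120,90,300,225)])
cv2.imwrite("pics/c1.png",np.vstack([np.hstack([a,b]),e]))
E
```

```text
(no output)
```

View pics/c1.png

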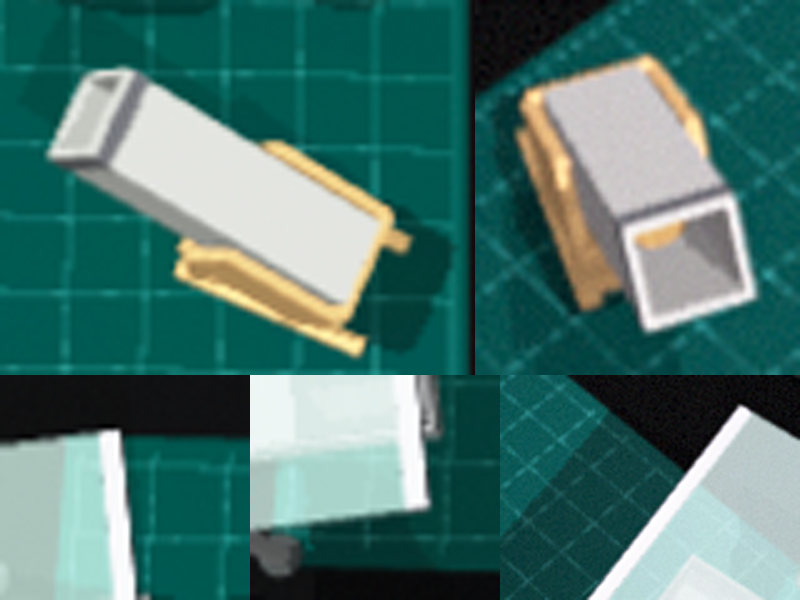

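The crop confirms it: an open off-white square canister in the plywood rack, with a wooden plug visible inside. Mouth corners are at about scene crop (622,217), (735,190), (757,298), (645,332).

```bash
cat >h.py <<'E'
from bench import *
import numpy as np,cv2
from scipy.spatial.transform import Rotation as R
from scipy.optimize import least_squares
def cam(n,s=None):
    c=calibration(n)
    if n=="wrist":
        T=np.eye(4);T[:3,:3]=R.from_rotvec(s["tool_rot"]).as_matrix();T[:3,3]=s["position"]
        M=np.linalg.inv(T@c["hand_eye"]);Rm,t=M[:3,:3],M[:3,3]
    else: Rm,t=R.from_rotvec(c["rvec"]).as_matrix(),c["tvec"]
    return c,Rm,np.asarray(t)
def proj(P,C):
    c,Rm,t=C;q=np.atleast_2d(P)@Rm.T+t;u=q[:,:2]/q[:,2:];f=210/np.tan(np.radians(c["vfov"]/2))
    return u*(1+c["k1"]*(u**2).sum(1,keepdims=True))*f+[c["cx"],c["cy"]]
def atz(uv,z,C): # world point at height z
    return np.r_[least_squares(lambda p:(proj(np.r_[p,z],C)-uv).ravel(),[.5,.2]).x,z]
E
python3 - <<'E'
from h import *
T,S=cam("top"),cam("scene")
tp=lambda u,v:(255+u/5,140+v/5)
sp=lambda u,v:(215+(u-475)/5,195+v/5)
def body(p):
    cy,sy=np.cos(p[2]),np.sin(p[2]);c,s=np.cos(np.pi/6),.5
    z=np.array([c*cy,c*sy,s]);x=np.array([s*cy,s*sy,-c]);y=np.cross(z,x)
    return lambda q:np.array([p[0],p[1],.036])+q[0]*x+q[1]*y+q[2]*z
h=.029
obs=[(T,tp(131,69),(-h,0,.2)),(T,tp(103,162),(-h,1,.2)),(T,tp(50,157),(h,1,.2)),(T,tp(90,72),(h,0,.2)),(T,tp(388,220),(-h,0,0)),(T,tp(340,305),(-h,1,0)),
(S,sp(622,217),(-h,0,.2)),(S,sp(735,190),(-h,1,.2)),(S,sp(757,298),(h,1,.2)),(S,sp(645,332),(h,0,.2))]
for sg in(1,-1):
    def f(p):
        b=body(p);r=[]
        for C,uv,(x,k,z) in obs: r.append((proj(b((x,sg*h*(1 if k else -1),z)),C)-uv).ravel())
        return np.concatenate(r)
    o=least_squares(f,[.5,-.3,1.8]);print(sg,o.x,o.cost,np.round(f(o.x),1)); b=body(o.x); print(b((0,0,0)),b((0,0,.2)))
for uv in((174,116),(185.6,236.6)): print("top",atz(uv,.197,T))
for uv in((396.8,237),(308.6,350)): print("scene",atz(uv,.197,S))
k=560/784
for n,u,v,z in(("cup",314,156,.085),("jar",366,163,.115),("beaker",422,165,.1),("mat tl",246,165,0),("mat br",488,352,0)): print(n,atz((u*k,v*k),z,T))
E
```

```text
1 [ 0.49503355 -0.3283838   1.18431364] 13.419546083850038 [-0.6  0.3 -2.8 -0.9 -0.6  0.7 -1.   0.9 -1.2  0.5  1.3  0.1 -0.8  1.2
 -1.3 -0.3 -1.3 -1.8 -0.5 -1.7]
[ 0.49503355 -0.3283838   0.036     ] [ 0.56032024 -0.16795423  0.136     ]
-1 [ 0.49921019 -0.33045797  1.21742973] 2140.669296077827 [ -8.1  18.1   4.8 -18.1   6.7 -15.7  -8.4  18.3  -7.3  15.8   8.8 -18.
  21.3  -6.2 -23.1   6.7 -22.2   5.1  21.5  -9.2]
[ 0.49921019 -0.33045797  0.036     ] [ 0.55914926 -0.16795471  0.136     ]
top [0.68092075 0.12399205 0.197     ]
top [0.32426302 0.06887611 0.197     ]
scene [0.3227211  0.07463253 0.197     ]
scene [0.67783649 0.13137174 0.197     ]
cup [ 0.74173012 -0.00914401  0.085     ]
jar [ 0.71613728 -0.12928807  0.115     ]
beaker [ 0.71996471 -0.25416015  0.1       ]
mat tl [0.74870322 0.16353385 0.        ]
mat br [ 0.31370369 -0.41405648  0.        ]
```

```bash
cat >>h.py <<'E'
SH=np.array([.501,.100]); SI=np.arctan2(.988,-.155)
def ori(yaw,pitch): # tool x toward yaw when level; pitch>0: z leans toward yaw (body back)
    f=np.array([np.cos(yaw),np.sin(yaw),0]);z=np.sin(pitch)*f-np.cos(pitch)*np.array([0,0,1]);x=np.cos(pitch)*f+np.sin(pitch)*np.array([0,0,1])
    return np.c_[x,np.cross(z,x),z]
def rel(P,Rm,P0=None,R0=None):
    s=get_state();P0=s["position"] if P0 is None else P0;R0=R.from_rotvec(s["tool_rot"]).as_matrix() if R0 is None else R0
    print("xyz mm",np.round(R0.T@(np.asarray(P)-P0)*1000,1),"dr",np.round(R.from_matrix(R0.T@Rm).as_rotvec(),3))
FOOT=np.array([.495,-.3284,.036]);YAW=1.1843
def axp(s): return FOOT+s*np.array([.866*np.cos(YAW),.866*np.sin(YAW),.5])
E
python3 - <<'E'
from h import *
G=ori(YAW,np.pi/6); g=axp(.14)
s=get_state();R0=R.from_rotvec(s["tool_rot"]).as_matrix()
rel(s["position"]+[0,0,.17],R0)
rel([.35,.25,.40],R0); rel(g+[0,0,.2],G); rel(g-G[:,2]*.12,G)
E
```

```text
xyz mm [  -0.    -0.3 -170. ] dr [0. 0. 0.]
xyz mm [-268.  -313.4 -160.9] dr [0. 0. 0.]
xyz mm [-579.2 -709.2  -66.2] dr [-0.44   0.395  1.637]
xyz mm [-572.7 -768.7   30. ] dr [-0.44   0.395  1.637]
```

Emit:
{"op": "send_rows", "data": {"xyz": [[0,0,-40],[0,0,-80],[0,0,-120],[0,0,-160],[0,0,-175],[-30,-30,-175],[-50,-60,-175],[-80,-90,-175],[-105,-120,-175],[-130,-150,-175]], "dr": [[0,0,0],[0,0,0],[0,0,0],[0,0,0],[0,0,0],[0,0,0.1],[0,0,0.2],[0,0,0.3],[0,0,0.4],[0,0,0.5]], "jaw": 87}}

```text
time: 0.93
position: [0.2629, 0.443, 0.414]
tool_rot: [1.199, 2.904, -0.001]
ft_force: [1.5, 0.9, 0.6]
grip_width: 0.999
grip_force: 0.0
```

```bash
python3 - <<'E'
from h import *
print({k:np.round(get_state()[k],3) for k in("time","position","joint_positions")})
G=ori(YAW,np.pi/6); g=axp(.14)
rel([.55,0,.38],ori(1.45,0));rel(g-G[:,2]*.13,G)
E
```

```text
{'time': np.float64(0.933), 'position': array([0.263, 0.443, 0.414]), 'joint_positions': array([-1.147,  0.006,  0.061,  1.47 , -0.   ,  1.666, -0.299])}
xyz mm [-516.  -111.4   34.3] dr [-0.     0.001  0.908]
xyz mm [-686.9 -331.   195.9] dr [-0.307  0.462  1.146]
```

Emit:
{"op": "send_rows", "data": {"xyz": [[-40,-9,0],[-80,-18,0],[-120,-27,0],[-160,-36,0],[-200,-44,0],[-240,-52,0],[-280,-61,0],[-320,-70,0],[-360,-78,5],[-400,-87,10]], "dr": [[0,0,0.08],[0,0,0.16],[0,0,0.24],[0,0,0.32],[0,0,0.4],[0,0,0.48],[0,0,0.56],[0,0,0.64],[0,0,0.72],[0,0,0.8]]}}

```text
time: 1.77
position: [0.4868, 0.1006, 0.4046]
tool_rot: [2.233, 2.21, 0.002]
ft_force: [0.3, -0.7, -0.0]
grip_width: 1.0
grip_force: 0.0
```

```bash
python3 - <<'E'
from h import *
print({k:np.round(get_state()[k],3) for k in("time","position","joint_positions")})
G=ori(YAW,np.pi/6); g=axp(.14)
rel(g-G[:,2]*.13,G)
E
```

```text
{'time': np.float64(1.767), 'position': array([0.487, 0.101, 0.405]), 'joint_positions': array([-0.761, -0.057,  0.482,  1.543,  0.026,  1.648, -0.289])}
xyz mm [-376.7   33.3  185.8] dr [-0.098  0.517  0.367]
```

Emit:
{"op": "send_rows", "data": {"xyz": [[-40,3,10],[-80,6,25],[-120,9,40],[-160,13,60],[-196,17,80],[-233,20,100],[-270,24,121],[-306,27,143],[-342,30,165],[-377,33,186]], "dr": [[-0.01,0.05,0.04],[-0.02,0.1,0.07],[-0.03,0.16,0.11],[-0.04,0.21,0.15],[-0.05,0.26,0.18],[-0.06,0.31,0.22],[-0.07,0.36,0.26],[-0.08,0.41,0.29],[-0.09,0.47,0.33],[-0.098,0.517,0.367]]}}

```text
time: 2.6
position: [0.5161, -0.27, 0.2209]
tool_rot: [-2.306, -1.555, -0.621]
ft_force: [1.2, 1.5, 1.5]
grip_width: 0.998
grip_force: 0.0
```

```bash
python3 - <<'E'
from h import *
s=get_state();print({k:np.round(s[k],3) for k in("time","position","joint_positions")})
im=get_image("wrist")[:,:,::-1].copy();C=cam("wrist",s)
G=ori(YAW,np.pi/6)
for ss in(0,.2):
  p=axp(ss);q=[p+a*.029*G[:,1]+b*-.029*G[:,2] for a,b in((1,1),(-1,1),(-1,-1),(1,-1))]
  cv2.polylines(im,[proj(np.array(q),C).astype(int)],True,(0,0,255),1)
cv2.imwrite("pics/w1.png",im)
rel(axp(.14)+.003*G[:,2],G)
E
```

```text
{'time': np.float64(2.6), 'position': array([ 0.516, -0.27 ,  0.221]), 'joint_positions': array([-0.035,  0.447,  0.988,  1.632, -0.802,  1.604,  0.695])}
xyz mm [ 12.6   4.5 128.4] dr [-0.005  0.01  -0.024]
```

View pics/w1.png

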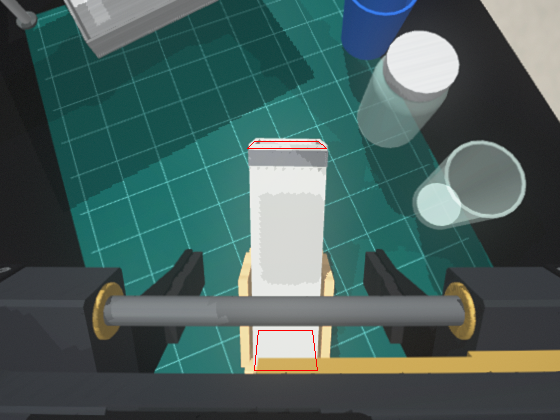

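The wrist picture shows the canister (mouth edge 248–327, row 140–150) matching the projected estimate, so I'm descending.

Emit:
{"op": "send_rows", "data": {"xyz": [[5,2,20],[10,4,45],[12,4,70],[13,4,90],[13,4,105],[13,4,118],[13,4,127],[13,4,127],[13,4,127],[13,4,127]], "dr": [[0,0,-0.01],[0,0.01,-0.02],[0,0.01,-0.024],[0,0.01,-0.024],[0,0.01,-0.024],[0,0.01,-0.024],[0,0.01,-0.024],[0,0.01,-0.024],[0,0.01,-0.024],[0,0.01,-0.024]]}}

```text
time: 3.48
position: [0.5478, -0.2016, 0.1198]
tool_rot: [-2.286, -1.584, -0.635]
ft_force: [-0.2, -1.0, 0.8]
grip_width: 1.002
grip_force: 0.0
```

Emit:
{"op": "send_rows", "data": {"xyz": [[0,0,0],[0,0,0],[0,0,0],[0,0,0],[0,0,0],[0,0,0],[0,0,0],[0,0,0],[0,0,0],[0,0,0]], "dr": [[0,0,0],[0,0,0],[0,0,0],[0,0,0],[0,0,0],[0,0,0],[0,0,0],[0,0,0],[0,0,0],[0,0,0]], "jaw": 40, "grip_force": 50}}

```text
time: 4.32
position: [0.5475, -0.2007, 0.1189]
tool_rot: [-2.284, -1.583, -0.634]
ft_force: [-0.9, -0.0, 1.9]
grip_width: 0.667
grip_force: 49.6
```

```bash
python3 - <<'E'
from h import *
s=get_state();print({k:np.round(s[k],3) for k in("time","position","joint_positions","grip_width","grip_force","ft_force")})
R0=R.from_rotvec(s["tool_rot"]).as_matrix()
P=s["position"]; rel(P+[0,0,.12],R0)
# lay: mouth at shelf x=-25
u=np.array([np.cos(SI),np.sin(SI),0]); G=ori(YAW,np.pi/6)
sg=(P-FOOT)@(axp(1)-FOOT); print("s grasp",sg, "perp",(P-FOOT)@G[:,2],(P-FOOT)@G[:,1])
m=np.r_[SH,.029]-.025*u; L=m-(.2-sg)*u; print("lay TCP",L)
E
```

```text
{'time': np.float64(4.317), 'position': array([ 0.547, -0.201,  0.119]), 'joint_positions': array([-0.114,  0.503,  0.911,  1.78 , -0.895,  1.408,  0.743]), 'grip_width': np.float64(0.667), 'grip_force': np.float64(49.584), 'ft_force': array([-0.936, -0.018,  1.892])}
xyz mm [  61.     1.4 -103.3] dr [0. 0. 0.]
s grasp 0.1610167124857994 perp -0.002719512771974561 0.0004739936295725389
lay TCP [0.51091657 0.03678985 0.029     ]
```

Emit:
{"op": "send_rows", "data": {"xyz": [[3,0,-5],[8,0,-13],[14,0,-24],[22,0,-37],[30,0,-51],[38,0,-64],[46,0,-77],[53,0,-90],[58,0,-98],[61,0,-103]], "dr": [[0,0,0],[0,0,0],[0,0,0],[0,0,0],[0,0,0],[0,0,0],[0,0,0],[0,0,0],[0,0,0],[0,0,0]]}}

```text
time: 5.15
position: [0.5467, -0.2003, 0.2406]
tool_rot: [-2.285, -1.585, -0.636]
ft_force: [0.0, 0.3, -2.3]
grip_width: 0.665
grip_force: 49.6
```

```bash
python3 - <<'E'
from h import *
s=get_state();print({k:np.round(s[k],3) for k in("time","position","joint_positions","grip_width","grip_force","ft_force")})
u=np.array([np.cos(SI),np.sin(SI),0]); m=np.r_[SH,.032]-.075*u; L=m-.039*u;print(L)
rel(L+[0,0,.15],ori(SI,np.pi/6)); rel(L+[0,0,.06],ori(SI,.2))
im=get_image("wrist"); cv2.imwrite("pics/w2.png",im[:,:,::-1])
E
```

```text
{'time': np.float64(5.15), 'position': array([ 0.547, -0.2  ,  0.241]), 'joint_positions': array([-0.181,  0.363,  0.982,  1.666, -0.783,  1.548,  0.578]), 'grip_width': np.float64(0.665), 'grip_force': np.float64(49.557), 'ft_force': array([ 0.005,  0.325, -2.337])}
[ 0.51866851 -0.01262248  0.032     ]
xyz mm [113.5 -93.5 133.5] dr [ 0.273 -0.006 -0.44 ]
xyz mm [ 67.7 -94.7 211. ] dr [ 0.199 -0.322 -0.48 ]
```

View pics/w2.png

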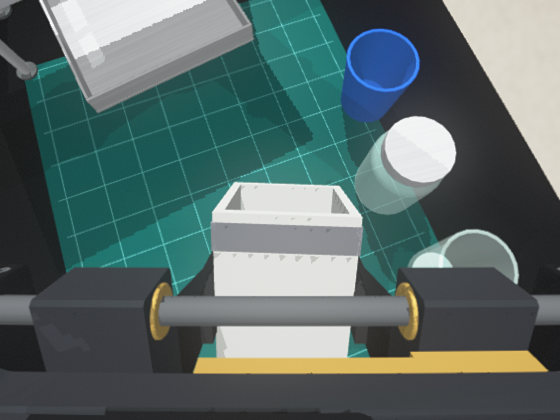

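Emit:
{"op": "send_rows", "data": {"xyz": [[5,-4,6],[15,-12,18],[29,-24,34],[45,-37,53],[61,-50,71],[76,-63,89],[91,-75,107],[102,-84,120],[110,-91,129],[114,-94,134]], "dr": [[0.01,0,-0.02],[0.03,0,-0.06],[0.06,0,-0.11],[0.1,0,-0.17],[0.14,0,-0.23],[0.18,0,-0.29],[0.21,0,-0.35],[0.24,0,-0.39],[0.26,-0.006,-0.42],[0.273,-0.006,-0.44]]}}

```text
time: 6.03
position: [0.517, -0.0081, 0.1789]
tool_rot: [-1.75, -2.057, -0.466]
ft_force: [-0.1, 0.0, -2.7]
grip_width: 0.666
grip_force: 49.6
```

```bash
python3 - <<'E'
from h import *
s=get_state();print({k:np.round(s[k],3) for k in("time","position","joint_positions","grip_width","grip_force","ft_force")})
u=np.array([np.cos(SI),np.sin(SI),0]); m=np.r_[SH,.032]-.075*u; L=m-.039*u;print(L)
rel(L+[0,0,.02],ori(SI,.05)); rel(L,ori(SI,0))
E
```

```text
{'time': np.float64(6.033), 'position': array([ 0.517, -0.008,  0.179]), 'joint_positions': array([-0.423,  0.314,  0.825,  1.796, -0.663,  1.488,  0.753]), 'grip_width': np.float64(0.666), 'grip_force': np.float64(49.557), 'ft_force': array([-0.094,  0.048, -2.682])}
[ 0.51866851 -0.01262248  0.032     ]
xyz mm [-67.8   1.4 107.4] dr [-0.006 -0.476  0.005]
xyz mm [-77.8   1.5 124.7] dr [-0.006 -0.526  0.005]
```

Emit:
{"op": "send_rows", "data": {"xyz": [[-3,0,5],[-9,0,15],[-18,0,29],[-27,0,44],[-37,0,59],[-46,1,74],[-55,1,88],[-63,1,101],[-68,1,108],[-68,1,108]], "dr": [[0,-0.02,0],[0,-0.07,0],[0,-0.13,0],[0,-0.2,0],[0,-0.26,0],[0,-0.33,0],[0,-0.39,0],[0,-0.45,0],[0,-0.476,0],[0,-0.476,0]]}}

```text
time: 6.87
position: [0.5179, -0.0154, 0.0509]
tool_rot: [-2.015, -2.358, -0.042]
ft_force: [-0.3, 0.5, -3.2]
grip_width: 0.667
grip_force: 49.6
```

Emit:
{"op": "send_rows", "data": {"xyz": [[0,0,2],[0,0,5],[0,0,8],[0,0,11],[0,0,14],[0,0,16],[0,0,17],[0,0,18],[0,0,18],[0,0,18]], "dr": [[0,-0.01,0],[0,-0.02,0],[0,-0.03,0],[0,-0.04,0],[0,-0.05,0],[0,-0.05,0],[0,-0.05,0],[0,-0.05,0],[0,-0.05,0],[0,-0.05,0]]}}

```text
time: 7.7
position: [0.5193, -0.0153, 0.0345]
tool_rot: [-2.042, -2.387, 0.004]
ft_force: [0.4, -0.8, -1.8]
grip_width: 0.666
grip_force: 49.6
```

```bash
python3 - <<'E'
from h import *
s=get_state();print({k:np.round(s[k],3) for k in("time","position","joint_positions","grip_width","grip_force","ft_force")})
im=get_image("wrist"); cv2.imwrite("pics/w3.png",im[:,:,::-1])
rel([.5187,-.0126,.032],ori(SI,0))
E
```

```text
{'time': np.float64(7.7), 'position': array([ 0.519, -0.015,  0.034]), 'joint_positions': array([-0.77 ,  0.338,  0.853,  2.01 , -0.314,  0.93 ,  0.402]), 'grip_width': np.float64(0.666), 'grip_force': np.float64(49.562), 'ft_force': array([ 0.415, -0.758, -1.773])}
xyz mm [ 2.8 -0.2  2.5] dr [-0.002  0.002 -0.   ]
```

View pics/w3.png

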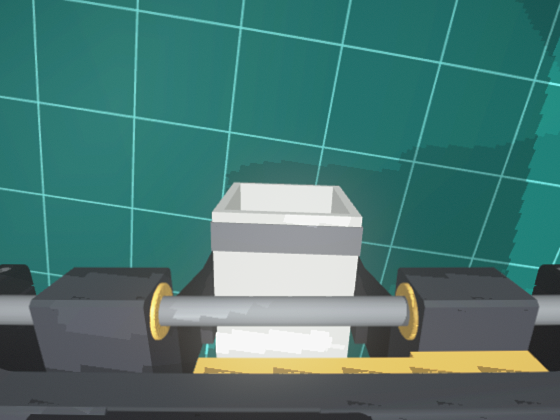

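Emit:
{"op": "send_rows", "data": {"xyz": [[0,0,1],[0,0,1.5],[0,0,2],[0,0,2.5],[0,0,2.5],[0,0,2.5],[0,0,2.5],[0,0,2.5],[0,0,2.5],[0,0,2.5]], "dr": [[0,0,0],[0,0,0],[0,0,0],[0,0,0],[0,0,0],[0,0,0],[0,0,0],[0,0,0],[0,0,0],[0,0,0]]}}

```text
time: 8.58
position: [0.5196, -0.0154, 0.0339]
tool_rot: [-2.042, -2.386, 0.002]
ft_force: [-6.4, 0.0, 15.8]
grip_width: 0.664
grip_force: 49.7
```

Emit:
{"op": "send_rows", "data": {"xyz": [[0,0,0],[0,0,0],[0,0,0],[0,0,0],[0,0,0],[0,0,0],[0,0,0],[0,0,0],[0,0,0],[0,0,0]], "dr": [[0,0,0],[0,0,0],[0,0,0],[0,0,0],[0,0,0],[0,0,0],[0,0,0],[0,0,0],[0,0,0],[0,0,0]], "jaw": 85}}

```text
time: 9.42
position: [0.5192, -0.0152, 0.0319]
tool_rot: [-2.042, -2.387, 0.004]
ft_force: [-0.4, 0.3, -0.4]
grip_width: 0.975
grip_force: 0.0
```

```bash
python3 - <<'E'
from h import *
s=get_state();print({k:np.round(s[k],3) for k in("time","position","joint_positions","grip_width","grip_force","ft_force")})
u=np.array([np.cos(SI),np.sin(SI),0]); P=s["position"]; foot=P-.161*u; print("foot",foot)
g=foot+.038*u; g[2]=.033
# hover above and then grasp, lean back 25deg
O=ori(SI,np.radians(25)); R0=R.from_rotvec(s["tool_rot"]).as_matrix()
rel(g-O[:,2]*.13,O); rel(g,O)
E
```

```text
{'time': np.float64(9.417), 'position': array([ 0.519, -0.015,  0.032]), 'joint_positions': array([-0.767,  0.342,  0.85 ,  2.012, -0.319,  0.925,  0.405]), 'grip_width': np.float64(0.975), 'grip_force': np.float64(0.0), 'ft_force': array([-0.398,  0.346, -0.358])}
foot [ 0.54411278 -0.17421274  0.03186027]
xyz mm [-178.1   -0.3 -118.7] dr [-0.002  0.438 -0.   ]
xyz mm [-123.    -0.    -0.9] dr [-0.002  0.438 -0.   ]
```

Emit:
{"op": "send_rows", "data": {"xyz": [[0,0,-15],[0,0,-40],[0,0,-75],[0,0,-105],[-30,0,-118],[-65,0,-119],[-100,0,-119],[-135,0,-119],[-165,0,-119],[-178,0,-119]], "dr": [[0,0,0],[0,0,0],[0,0,0],[0,0.03,0],[0,0.1,0],[0,0.18,0],[0,0.27,0],[0,0.35,0],[0,0.42,0],[0,0.44,0]], "jaw": 87}}

```text
time: 10.25
position: [0.5451, -0.1991, 0.1494]
tool_rot: [-1.819, -2.103, -0.397]
ft_force: [-0.7, 0.2, 0.4]
grip_width: 0.999
grip_force: 0.0
```

Emit:
{"op": "send_rows", "data": {"xyz": [[0,0,0],[0,0,0],[0,0,0],[0,0,0],[0,0,0],[0,0,0],[0,0,0],[0,0,0],[0,0,0],[0,0,0]], "dr": [[0,0,0],[0,0,0],[0,0,0],[0,0,0],[0,0,0],[0,0,0],[0,0,0],[0,0,0],[0,0,0],[0,0,0]]}}

```text
time: 11.08
position: [0.5471, -0.1906, 0.1513]
tool_rot: [-1.807, -2.112, -0.4]
ft_force: [0.2, 0.6, 0.5]
grip_width: 1.002
grip_force: 0.0
```

```bash
python3 - <<'E'
from h import *
s=get_state();print({k:np.round(s[k],3) for k in("time","position","joint_positions")})
u=np.array([np.cos(SI),np.sin(SI),0]);v=np.array([u[1],-u[0],0]);f=np.array([.5441,-.1742,.029])
im=get_image("wrist")[:,:,::-1].copy();C=cam("wrist",s)
for ss in(0,.2):
  q=[f+ss*u+a*.029*v+np.array([0,0,b*.029]) for a,b in((1,1),(-1,1),(-1,-1),(1,-1))]
  cv2.polylines(im,[proj(np.array(q),C).astype(int)],True,(0,0,255),1)
t=get_image("top")[:,:,::-1]; t=cv2.resize(t[100:205,100:380],(560,210))
cv2.imwrite("pics/w4.png",np.vstack([im,t])[:600])
g=f+.038*u; g[2]=.033
rel(g,ori(SI,np.radians(25)))
E
```

```text
{'time': np.float64(11.083), 'position': array([ 0.547, -0.191,  0.151]), 'joint_positions': array([-0.142,  0.559,  0.871,  1.583, -0.688,  1.581,  1.013])}
xyz mm [ -0.5  -0.  130.3] dr [-0.002 -0.002 -0.001]
```

View pics/w4.png

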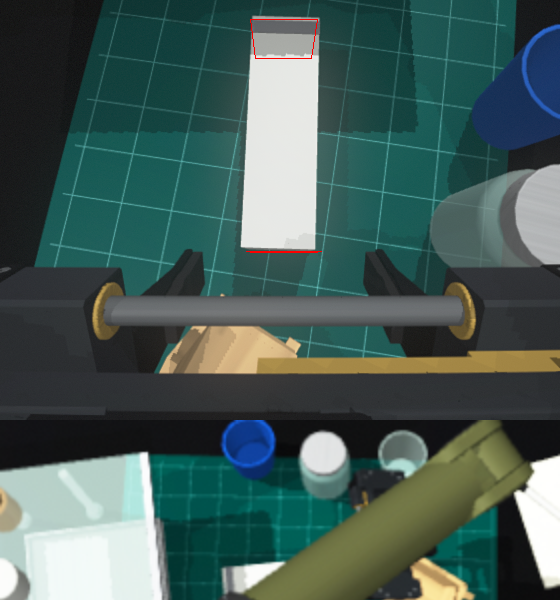

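The canister lies as estimated (foot edge at 241–316, row 249; mouth at rows 17–58) and there are no plugs on the bench. I'm re-gripping near the foot.

Emit:
{"op": "send_rows", "data": {"xyz": [[0,0,15],[0,0,35],[0,0,58],[0,0,80],[0,0,100],[0,0,115],[0,0,125],[0,0,130],[0,0,130],[0,0,130]], "dr": [[0,0,0],[0,0,0],[0,0,0],[0,0,0],[0,0,0],[0,0,0],[0,0,0],[0,0,0],[0,0,0],[0,0,0]]}}

```text
time: 12.02
position: [0.5386, -0.137, 0.034]
tool_rot: [-1.808, -2.113, -0.4]
ft_force: [0.1, -1.6, -0.2]
grip_width: 0.997
grip_force: 0.0
```

Emit:
{"op": "send_rows", "data": {"xyz": [[0,0,0],[0,0,0],[0,0,0],[0,0,0],[0,0,0],[0,0,0],[0,0,0],[0,0,0],[0,0,0],[0,0,0]], "dr": [[0,0,0],[0,0,0],[0,0,0],[0,0,0],[0,0,0],[0,0,0],[0,0,0],[0,0,0],[0,0,0],[0,0,0]], "jaw": 40, "grip_force": 60}}

```text
time: 12.85
position: [0.5381, -0.1366, 0.0336]
tool_rot: [-1.807, -2.112, -0.4]
ft_force: [-1.4, -1.2, 2.5]
grip_width: 0.663
grip_force: 59.9
```

```bash
cat >>h.py <<'E'
U=np.array([np.cos(SI),np.sin(SI),0]);K=np.array([0,0,1.])
LEAN=np.radians(25)
def can(mx,mz,tilt,sm,off=0.,dy=0.): # TCP pose putting mouth at shelf x=mx,z=mz, mouth tilt deg below level; sm=TCP distance from mouth along axis, off=TCP height above axis
    t=np.radians(tilt);a=np.cos(t)*U-np.sin(t)*K;n=np.sin(t)*U+np.cos(t)*K
    return np.r_[SH,0]+mx*U+mz*K-sm*a+off*n+dy*np.array([-U[1],U[0],0]),ori(SI,LEAN-t)
E
python3 - <<'E'
from h import *
s=get_state();P=s["position"];print({k:np.round(s[k],3) for k in("time","position","tool_rot","joint_positions","grip_width","grip_force","ft_force")})
f=np.array([.5441,-.1742,.029]);sm=.2-(P-f)@U;print("sm",sm,"off",P[2]-.029,"dy",(P-np.r_[SH,0])@np.array([-U[1],U[0],0]))
R0=R.from_rotvec(s["tool_rot"]).as_matrix(); print("pitch",np.degrees(np.arcsin(R0[2,0])))
rel(P+.11*K,R0)
dy=(P-np.r_[SH,0])@np.array([-U[1],U[0],0])
for a in((-.04,.14,0),(-.03,.12,10),(.0,.10,20),(.04,.075,25),(.055,.068,40)): print(a);rel(*can(*a,sm,P[2]-.029,dy*.6))
E
```

```text
{'time': np.float64(12.85), 'position': array([ 0.538, -0.137,  0.034]), 'tool_rot': array([-1.807, -2.112, -0.4  ]), 'joint_positions': array([-0.194,  0.628,  0.805,  1.753, -0.775,  1.369,  1.066]), 'grip_width': np.float64(0.663), 'grip_force': np.float64(59.906), 'ft_force': array([-1.365, -1.198,  2.544])}
sm 0.16191071374083213 off 0.004644710244910141 dy -3.5254436318507554e-06
pitch 25.107435177634446
xyz mm [ 46.7  -0.2 -99.6] dr [0. 0. 0.]
(-0.04, 0.14, 0)
xyz mm [ 81.1  -0.2 -84.6] dr [-0.002 -0.002 -0.001]
(-0.03, 0.12, 10)
xyz mm [ 96.5  -0.3 -86.2] dr [-0.002 -0.176 -0.001]
(0.0, 0.1, 20)
xyz mm [134.   -0.3 -76.5] dr [-0.002 -0.351 -0.001]
(0.04, 0.075, 25)
xyz mm [170.3  -0.3 -46.1] dr [-0.002 -0.438 -0.   ]
(0.055, 0.068, 40)
xyz mm [217.3  -0.3 -55. ] dr [-0.002 -0.7   -0.   ]
```

Emit:
{"op": "send_rows", "data": {"xyz": [[2,0,-4],[6,0,-12],[11,0,-24],[17,0,-36],[23,0,-48],[28,0,-60],[32,0,-68],[34,0,-72],[34,0,-72],[34,0,-72]], "dr": [[0,0.01,0],[0,0.03,0],[0,0.05,0],[0,0.05,0],[0,0.05,0],[0,0.05,0],[0,0.05,0],[0,0.05,0],[0,0.05,0],[0,0.05,0]]}}

```text
time: 13.68
position: [0.5384, -0.1357, 0.1132]
tool_rot: [-1.778, -2.079, -0.441]
ft_force: [-0.3, 0.7, -2.7]
grip_width: 0.664
grip_force: 59.9
```

```bash
python3 - <<'E'
from h import *
s=get_state();P=s["position"];print({k:np.round(s[k],3) for k in("time","position","joint_positions","grip_width","ft_force")})
R0=R.from_rotvec(s["tool_rot"]).as_matrix(); print("pitch",np.degrees(np.arcsin(R0[2,0])))
sm,off=.162,.0045
# measure the mouth in wrist picture
im=get_image("wrist")[:,:,::-1].copy();C=cam("wrist",s)
t=25-np.degrees(np.arcsin(R0[2,0]));t=np.radians(t);a=np.cos(t)*U-np.sin(t)*K;n=np.sin(t)*U+np.cos(t)*K;v=np.cross(n,a)
m=P-off*n+sm*a
q=[m+x*.029*v+y*.029*n for x,y in((1,1),(-1,1),(-1,-1),(1,-1))]
cv2.polylines(im,[proj(np.array(q),C).astype(int)],True,(0,0,255),1)
cv2.imwrite("pics/w5.png",im)
print("mouth",m)
for A in((-.03,.105,-3),(.05,.105,0),(.055,.085,22),(.055,.068,42)): print(A);rel(*can(*A,sm,off))
E
```

```text
{'time': np.float64(13.683), 'position': array([ 0.538, -0.136,  0.113]), 'joint_positions': array([-0.192,  0.548,  0.836,  1.688, -0.73 ,  1.514,  1.006]), 'grip_width': np.float64(0.664), 'ft_force': array([-0.324,  0.694, -2.718])}
pitch 27.97895341585177
mouth [0.51325076 0.02431732 0.11708007]
(-0.03, 0.105, -3)
xyz mm [35.6 -0.1 32.2] dr [-0.003  0.    -0.001]
(0.05, 0.105, 0)
xyz mm [ 1.103e+02 -1.000e-01  6.230e+01] dr [-0.003 -0.052 -0.001]
(0.055, 0.085, 22)
xyz mm [145.5  -0.2  35.3] dr [-0.003 -0.436 -0.   ]
(0.055, 0.068, 42)
xyz mm [187.1  -0.2  23.5] dr [-0.003 -0.785  0.   ]
```

View pics/w5.png

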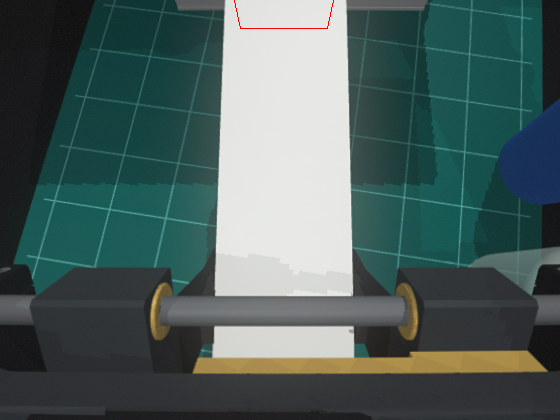

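Emit:
{"op": "send_rows", "data": {"xyz": [[6,0,4],[17,0,11],[30,0,19],[44,0,28],[58,0,36],[72,0,44],[85,0,51],[97,0,56],[106,0,60],[110,0,62]], "dr": [[0,0,0],[0,0,0],[0,0,0],[0,0,0],[0,0,0],[0,0,0],[0,-0.01,0],[0,-0.03,0],[0,-0.04,0],[0,-0.05,0]]}}

```text
time: 14.57
position: [0.5176, -0.0078, 0.1097]
tool_rot: [-1.802, -2.113, -0.4]
ft_force: [-0.3, 0.5, -2.1]
grip_width: 0.663
grip_force: 59.9
```

```bash
python3 - <<'E'
from h import *
s=get_state();P=s["position"];print({k:np.round(s[k],3) for k in("time","position","joint_positions","grip_width","ft_force")})
im=get_image("scene")[:,:,::-1].copy()
R0=R.from_rotvec(s["tool_rot"]).as_matrix();sm,off=.162,.0045
t=np.radians(25)-np.arcsin(R0[2,0]);a=np.cos(t)*U-np.sin(t)*K;n=np.sin(t)*U+np.cos(t)*K;v=np.cross(n,a)
C=cam("scene");D=4;x0,y0=250,180
for sx in (sm,sm-.2):
  m=P-off*n+sx*a
  q=proj(np.array([m+x*.029*v+y*.029*n for x,y in((1,1),(-1,1),(-1,-1),(1,-1))]),C)
  cv2.polylines(im,[np.round(q).astype(int)],True,(0,0,255),1)
cv2.imwrite("pics/s6.png",cv2.resize(im[180:330,220:420],(800,600),interpolation=cv2.INTER_CUBIC))
print((m+.2*a-np.r_[SH,0])@U,m+.2*a)
for A in((.05,.105,0),(.055,.085,22),(.055,.068,42)): print(A);rel(*can(*A,sm,off))
E
```

```text
{'time': np.float64(14.567), 'position': array([ 0.518, -0.008,  0.11 ]), 'joint_positions': array([-0.479,  0.369,  0.842,  1.875, -0.672,  1.334,  0.789]), 'grip_width': np.float64(0.663), 'ft_force': array([-0.298,  0.483, -2.119])}
0.05290792071769392 [0.49250272 0.15222198 0.10583112]
(0.05, 0.105, 0)
xyz mm [-3.1  0.1 -1. ] dr [-0.005 -0.004  0.003]
(0.055, 0.085, 22)
xyz mm [ 30.9   0.  -29.7] dr [-0.004 -0.388  0.004]
(0.055, 0.068, 42)
xyz mm [ 71.8   0.1 -43.4] dr [-0.003 -0.737  0.004]
```

View pics/s6.png

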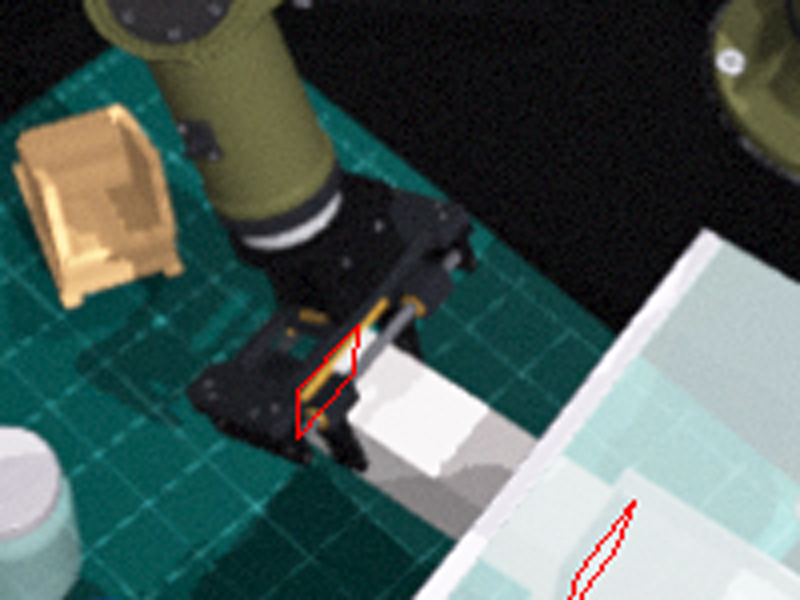

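Emit:
{"op": "send_rows", "data": {"xyz": [[3,0,-4],[8,0,-8],[14,0,-15],[20,0,-21],[27,0,-26],[34,0,-31],[42,0,-35],[50,0,-38],[57,0,-41],[64,0,-42]], "dr": [[0,-0.03,0],[0,-0.09,0],[0,-0.17,0],[0,-0.25,0],[0,-0.34,0],[0,-0.42,0],[0,-0.5,0],[0,-0.57,0],[0,-0.63,0],[0,-0.68,0]]}}

```text
time: 15.45
position: [0.5121, 0.0292, 0.1755]
tool_rot: [1.916, 2.242, -0.237]
ft_force: [0.1, -0.4, -2.8]
grip_width: 0.658
grip_force: 59.9
```

```bash
python3 - <<'E'
from h import *
s=get_state();P=s["position"];print({k:np.round(s[k],3) for k in("time","position","joint_positions","grip_width","ft_force")})
sm,off=.162,.0045
R0=R.from_rotvec(s["tool_rot"]).as_matrix();t=np.radians(25)-np.arcsin(R0[2,0]);a=np.cos(t)*U-np.sin(t)*K;n=np.sin(t)*U+np.cos(t)*K
m=P-off*n+sm*a;print("tilt",np.degrees(t),"mouth",(m-np.r_[SH,0])@U,m[2])
for A in((.055,.068,42),(.055,.075,48)): print(A);rel(*can(*A,sm,off))
E
```

```text
{'time': np.float64(15.45), 'position': array([0.512, 0.029, 0.176]), 'joint_positions': array([-1.095,  0.092,  0.871,  1.911,  0.185,  1.196, -0.139]), 'grip_width': np.float64(0.658), 'ft_force': array([ 0.139, -0.357, -2.825])}
tilt 38.92255808881552 mouth 0.05149995120893467 0.07024328890009622
(0.055, 0.068, 42)
xyz mm [ 8.   0.  -6.3] dr [-0.002 -0.054  0.001]
(0.055, 0.075, 48)
xyz mm [ 15.5  -0.  -27.4] dr [-0.002 -0.158  0.001]
```

Emit:
{"op": "send_rows", "data": {"xyz": [[3,0,-2],[6,0,-5],[8,0,-7],[9,0,-8],[9,0,-8],[9,0,-8],[9,0,-8],[9,0,-8],[9,0,-8],[9,0,-8]], "dr": [[0,-0.02,0],[0,-0.05,0],[0,-0.07,0],[0,-0.08,0],[0,-0.08,0],[0,-0.08,0],[0,-0.08,0],[0,-0.08,0],[0,-0.08,0],[0,-0.08,0]]}}

```text
time: 16.28
position: [0.511, 0.0384, 0.1808]
tool_rot: [1.874, 2.191, -0.306]
ft_force: [0.0, -0.3, -1.5]
grip_width: 0.658
grip_force: 59.9
```

```bash
cat >st.py <<'E'
from h import *
s=get_state();P=s["position"];print({k:np.round(s[k],3) for k in("time","position","joint_positions","grip_width","ft_force")})
sm,off=.162,.0045
R0=R.from_rotvec(s["tool_rot"]).as_matrix();t=np.radians(25)-np.arcsin(R0[2,0]);a=np.cos(t)*U-np.sin(t)*K;n=np.sin(t)*U+np.cos(t)*K
m=P-off*n+sm*a;mx=(m-np.r_[SH,0])@U
print("tilt",np.degrees(t),"mouth",mx,m[2],"top at edge",m[2]+mx*np.tan(t)+.029/np.cos(t))
E
python3 - <<'E'
from st import *
for A in((.055,.070,46),): print(A);rel(*can(*A,sm,off))
cv2.imwrite("pics/s7.png",cv2.resize(get_image("scene")[220:400,250:490,::-1],(800,600)))
E
```

```text
{'time': np.float64(16.283), 'position': array([0.511, 0.038, 0.181]), 'joint_positions': array([-1.139,  0.106,  0.85 ,  1.905,  0.254,  1.224, -0.228]), 'grip_width': np.float64(0.658), 'ft_force': array([ 0.01 , -0.327, -1.525])}
tilt 43.41144854708063 mouth 0.05219424412244362 0.06618535342733056 top at edge 0.1554836097635129
(0.055, 0.07, 46)
xyz mm [  4.9  -0.4 -11. ] dr [-0.002 -0.045  0.   ]
```

View pics/s7.png

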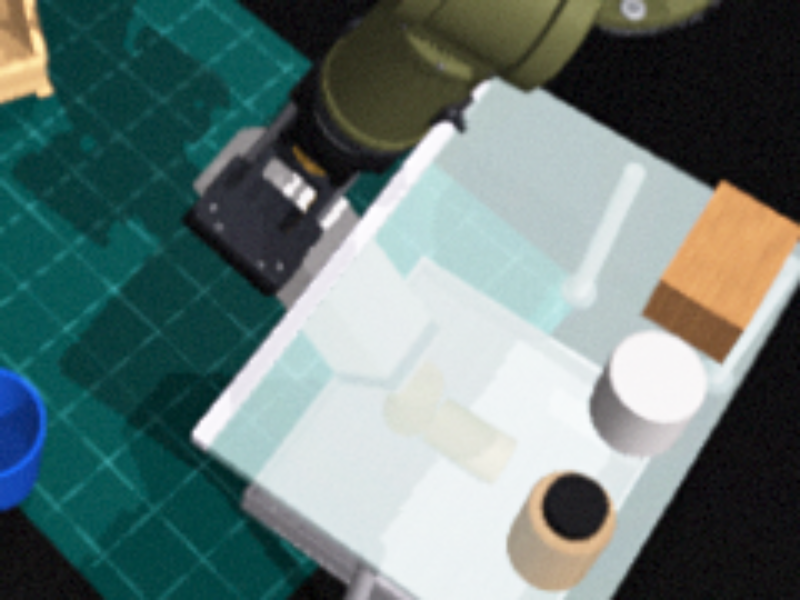

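Plug b lies in the tray (470,440). Plug a is leaving the mouth (415,395), so I'll raise the mouth slightly to free it.

```bash
python3 - <<'E'
from st import *
for A in((.048,.082,44),(.042,.09,40)): print(A);rel(*can(*A,sm,off))
E
```

```text
{'time': np.float64(16.333), 'position': array([0.511, 0.039, 0.181]), 'joint_positions': array([-1.139,  0.106,  0.85 ,  1.905,  0.254,  1.223, -0.228]), 'grip_width': np.float64(0.665), 'ft_force': array([-0.136,  0.485, -1.32 ])}
tilt 43.413441038289044 mouth 0.052306460480030084 0.06619244126722074 top at edge 0.15560161827900962
(0.048, 0.082, 44)
xyz mm [ -8.3  -0.4 -15.1] dr [-0.002 -0.01   0.   ]
(0.042, 0.09, 40)
xyz mm [-21.4  -0.4 -10.6] dr [-0.002  0.06   0.   ]
```

Emit:
{"op": "send_rows", "data": {"xyz": [[-1,0,-3],[-3,0,-6],[-5,0,-9],[-7,0,-12],[-8,0,-15],[-8,0,-15],[-8,0,-15],[-8,0,-15],[-8,0,-15],[-8,0,-15]], "dr": [[0,0,0],[0,0,0],[0,0,0],[0,-0.01,0],[0,-0.01,0],[0,-0.01,0],[0,-0.01,0],[0,-0.01,0],[0,-0.01,0],[0,-0.01,0]]}}

```text
time: 17.17
position: [0.5114, 0.036, 0.1974]
tool_rot: [1.868, 2.185, -0.315]
ft_force: [1.1, 0.4, -0.7]
grip_width: 0.665
grip_force: 59.9
```

```bash
python3 - <<'E'
from st import *
a=get_image("scene")[270:370,320:440,::-1];b=get_image("top")[115:255,80:200,::-1]
cv2.imwrite("pics/s8.png",np.hstack([cv2.resize(a,(480,400)),cv2.resize(b,(312,400))]))
for A in((.048,.082,44),(.0,.11,10),(-.06,.11,0)): print(A);rel(*can(*A,sm,off))
E
```

```text
{'time': np.float64(17.167), 'position': array([0.511, 0.036, 0.197]), 'joint_positions': array([-1.147,  0.087,  0.85 ,  1.886,  0.276,  1.26 , -0.234]), 'grip_width': np.float64(0.665), 'ft_force': array([ 1.062,  0.378, -0.664])}
tilt 44.007168851677456 mouth 0.04854439991176575 0.081575673294799 top at edge 0.16878581104599205
(0.048, 0.082, 44)
xyz mm [-0.6 -0.4 -0.2] dr [-0.002  0.     0.001]
(0.0, 0.11, 10)
xyz mm [-70.9  -0.3  82.4] dr [-0.002  0.594  0.   ]
(-0.06, 0.11, 0)
xyz mm [-121.6   -0.2  129.6] dr [-0.002  0.768  0.   ]
```

View pics/s8.png

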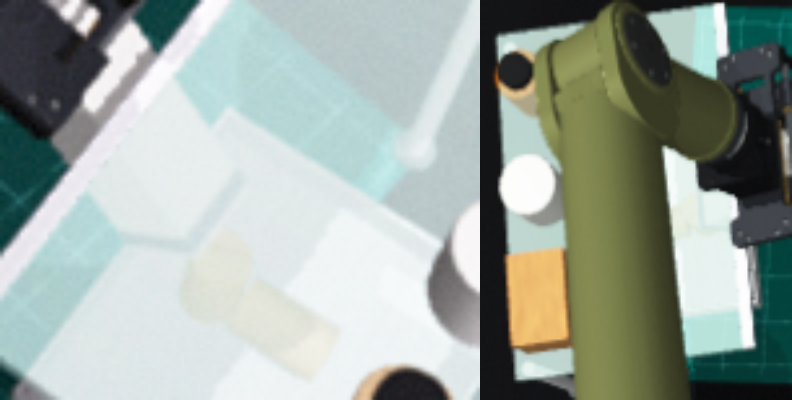

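```bash
python3 - <<'E'
from st import *
for A in((.015,.113,44),(-.03,.13,38),(-.12,.13,10)): print(A);rel(*can(*A,sm,off))
E
```

```text
{'time': np.float64(17.267), 'position': array([0.511, 0.036, 0.197]), 'joint_positions': array([-1.147,  0.087,  0.85 ,  1.886,  0.276,  1.26 , -0.234]), 'grip_width': np.float64(0.658), 'ft_force': array([-0.838, -0.555, -0.744])}
tilt 44.005850508318765 mouth 0.04854185383705853 0.0816260849114674 top at edge 0.16883070825369983
(0.015, 0.113, 44)
xyz mm [-41.9  -0.5 -18.7] dr [-0.002  0.     0.001]
(-0.03, 0.13, 38)
xyz mm [-96.8  -0.5  -4.6] dr [-0.002  0.105  0.001]
(-0.12, 0.13, 10)
xyz mm [-190.9   -0.3  102.6] dr [-0.002  0.594  0.   ]
```

Emit:
{"op": "send_rows", "data": {"xyz": [[-4,0,-2],[-10,0,-4],[-18,0,-8],[-26,0,-12],[-34,0,-15],[-42,0,-19],[-55,0,-17],[-70,0,-13],[-85,0,-8],[-97,0,-5]], "dr": [[0,0,0],[0,0,0],[0,0,0],[0,0,0],[0,0,0],[0,0,0],[0,0.02,0],[0,0.05,0],[0,0.08,0],[0,0.1,0]]}}

```text
time: 18.1
position: [0.5257, -0.0554, 0.2347]
tool_rot: [1.925, 2.247, -0.224]
ft_force: [-0.3, -0.8, -2.2]
grip_width: 0.664
grip_force: 59.9
```

```bash
python3 - <<'E'
from st import *
a=get_image("scene")[270:370,320:440,::-1]
cv2.imwrite("pics/s9.png",cv2.resize(a,(720,600)))
A=np.array
print(np.linalg.norm(0))
for q in((-.12,.13,10),(-.09,.08,0),(-.09,.031,0)): print(q);rel(*can(*q,sm,off))
E
```

```text
{'time': np.float64(18.1), 'position': array([ 0.526, -0.055,  0.235]), 'joint_positions': array([-1.027,  0.029,  0.957,  1.831,  0.215,  1.282,  0.024]), 'grip_width': np.float64(0.664), 'ft_force': array([-0.27 , -0.845, -2.245])}
tilt 38.194914677652086 mouth -0.03279966559144492 0.13096046505214687 top at edge 0.142054202944829
0.0
(-0.12, 0.13, 10)
xyz mm [-97.8   0.9  97.8] dr [-0.     0.493 -0.006]
(-0.09, 0.08, 0)
xyz mm [-53.9   0.7 167.7] dr [ 0.     0.668 -0.006]
(-0.09, 0.031, 0)
xyz mm [-42.7   0.7 215.4] dr [ 0.     0.668 -0.006]
```

View pics/s9.png

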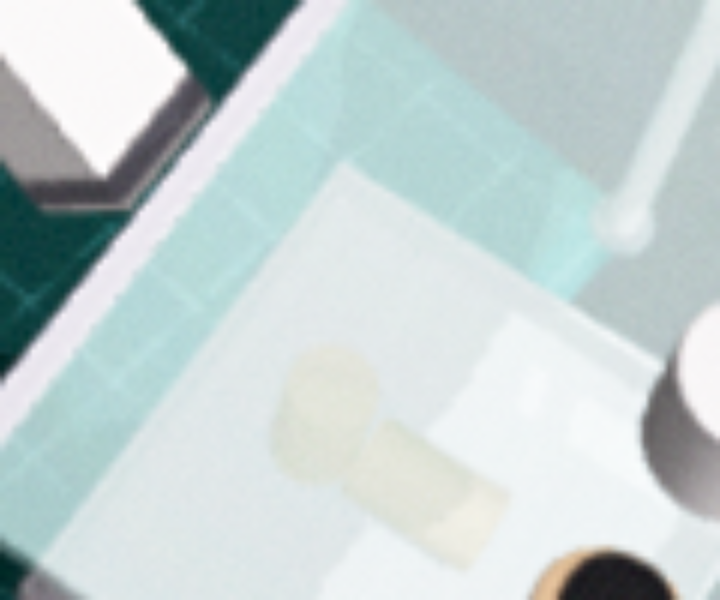

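Both plugs are in the tray: a standing upright at (330,410), b lying at (425,490). I'm laying the canister down.

Emit:
{"op": "send_rows", "data": {"xyz": [[-5,0,8],[-12,0,25],[-20,0,45],[-28,0,67],[-35,0,90],[-41,0,112],[-46,0,133],[-50,0,150],[-52,0,162],[-54,0,168]], "dr": [[0,0.05,0],[0,0.13,0],[0,0.22,0],[0,0.31,0],[0,0.4,0],[0,0.48,0],[0,0.55,0],[0,0.61,0],[0,0.65,0],[0,0.668,0]]}}

```text
time: 18.98
position: [0.538, -0.1454, 0.0802]
tool_rot: [-1.81, -2.108, -0.395]
ft_force: [0.0, 0.0, -1.8]
grip_width: 0.662
grip_force: 59.9
```

Emit:
{"op": "send_rows", "data": {"xyz": [[0,0,0],[0,0,0],[0,0,0],[0,0,0],[0,0,0],[0,0,0],[0,0,0],[0,0,0],[0,0,0],[0,0,0]], "dr": [[0,0,0],[0,0,0],[0,0,0],[0,0,0],[0,0,0],[0,0,0],[0,0,0],[0,0,0],[0,0,0],[0,0,0]]}}

```text
time: 19.82
position: [0.5394, -0.1429, 0.0828]
tool_rot: [-1.808, -2.113, -0.399]
ft_force: [0.1, 0.6, -2.8]
grip_width: 0.66
grip_force: 59.9
```

```bash
python3 - <<'E'
from st import *
for q in((-.085,.033,0),(-.085,.029,0)): print(q);rel(*can(*q,sm,off))
E
```

```text
{'time': np.float64(19.817), 'position': array([ 0.539, -0.143,  0.083]), 'joint_positions': array([-0.219,  0.576,  0.853,  1.718, -0.735,  1.441,  1.027]), 'grip_width': np.float64(0.66), 'ft_force': array([ 0.149,  0.613, -2.759])}
tilt -0.003045812716703895 mouth -0.08395374030416977 0.07829046052098497 top at edge 0.10729492349749034
(-0.085, 0.033, 0)
xyz mm [-20.1  -0.2  40.6] dr [-0.002 -0.    -0.001]
(-0.085, 0.029, 0)
xyz mm [-21.8  -0.2  44.2] dr [-0.002 -0.    -0.001]
```

Emit:
{"op": "send_rows", "data": {"xyz": [[-3,0,6],[-7,0,14],[-11,0,22],[-15,0,30],[-18,0,36],[-20,0,40],[-20,0,41],[-21,0,42],[-21,0,43],[-21,0,43]], "dr": [[0,0,0],[0,0,0],[0,0,0],[0,0,0],[0,0,0],[0,0,0],[0,0,0],[0,0,0],[0,0,0],[0,0,0]]}}

```text
time: 20.65
position: [0.5396, -0.1439, 0.035]
tool_rot: [-1.808, -2.114, -0.399]
ft_force: [0.3, -0.4, -1.3]
grip_width: 0.662
grip_force: 59.9
```

Emit:
{"op": "send_rows", "data": {"xyz": [[0,0,0],[0,0,0],[0,0,0],[0,0,0],[0,0,0],[0,0,0],[0,0,0],[0,0,0],[0,0,0],[0,0,0]], "dr": [[0,0,0],[0,0,0],[0,0,0],[0,0,0],[0,0,0],[0,0,0],[0,0,0],[0,0,0],[0,0,0],[0,0,0]], "jaw": 87}}

```text
time: 21.48
position: [0.5394, -0.1438, 0.0349]
tool_rot: [-1.808, -2.113, -0.399]
ft_force: [0.1, -0.2, 0.5]
grip_width: 1.002
grip_force: 0.0
```

Emit:
{"op": "send_rows", "data": {"xyz": [[0,0,-6],[0,0,-16],[0,0,-30],[0,0,-48],[0,0,-66],[0,0,-84],[0,0,-100],[0,0,-112],[0,0,-118],[0,0,-120]], "dr": [[0,0,0],[0,0,0],[0,0,0],[0,0,0],[0,0,0],[0,0,0],[0,0,0],[0,0,0],[0,0,0],[0,0,0]]}}

```text
time: 22.32
position: [0.5479, -0.1952, 0.1452]
tool_rot: [-1.81, -2.114, -0.4]
ft_force: [-0.6, 0.5, -0.3]
grip_width: 1.0
grip_force: 0.0
```

Emit:
{"op": "send_rows", "data": {"xyz": [[0,0,0],[0,0,0],[0,0,0],[0,0,0],[0,0,0],[0,0,0],[0,0,0],[0,0,0],[0,0,0],[0,0,0]], "dr": [[0,0,0],[0,0,0],[0,0,0],[0,0,0],[0,0,0],[0,0,0],[0,0,0],[0,0,0],[0,0,0],[0,0,0]]}}

```text
time: 23.15
position: [0.5475, -0.1939, 0.1437]
tool_rot: [-1.808, -2.113, -0.399]
ft_force: [0.9, 0.4, -0.3]
grip_width: 0.998
grip_force: 0.0
```

```bash
python3 - <<'E'
from st import *
w=cv2.resize(get_image("wrist"),(400,300));a=cv2.resize(get_image("scene"),(400,300))
cv2.imwrite("pics/f.png",np.hstack([w,a])[:,:,::-1])
E
```

```text
{'time': np.float64(23.15), 'position': array([ 0.547, -0.194,  0.144]), 'joint_positions': array([-0.142,  0.575,  0.881,  1.586, -0.7  ,  1.576,  1.028]), 'grip_width': np.float64(0.998), 'ft_force': array([ 0.866,  0.383, -0.325])}
tilt -0.007869901741625643 mouth -0.13560358204960324 0.1391733224452404 top at edge 0.16819194864347828
```

View pics/f.png

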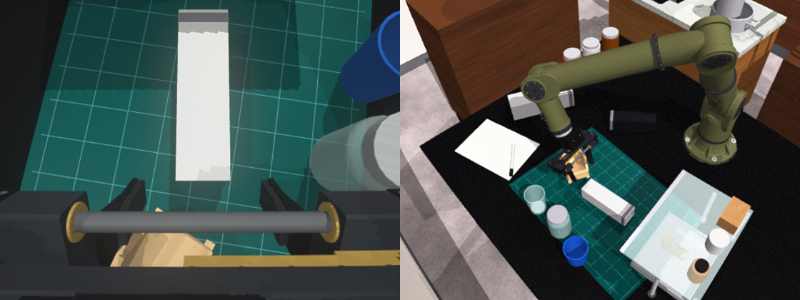

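The canister lies flat on the bench in front of the shelf (scene 608,203) and the fingers are clear of it. Both plugs are in the tray and the bystanders haven't moved.

```bash
python3 -c "
from bench import *
print(close_job())"
```

```text
the job is handed in; nothing more can be done
None
```

The job is handed in at about 23 s of the 58 s allowed, and the judge returned no verdict: both plugs are in the steel tray, the empty canister lies released on its side in front of the shelf, and the jar, beaker and cup are where they stood.

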